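# Dowel the pilaster block and hold the sprung keeper arm over it

### The arm

A 7-joint arm with a two-finger parallel gripper is mounted at the origin on the work surface. World frame = base frame: x ahead of the robot, y to its left, z up, the work surface at z = 0. Lengths are in m, angles in rad, forces in N, time in s.
With the tool pointing down it reaches from about 0.4 to 0.875 m from the base axis. Payload 19.3 kg.
Tool frame: the origin (TCP) lies at the centre of the arm's flange, where the gripper is bolted on; the fingertips stand 173 mm ahead of it and the grasp point (between the pads) lies 155 mm ahead of it (bot.grip_point_offset is the distance from the TCP to the grasp point, in m); z points along the fingers, x is the direction in which the jaws open and shut, and the axes are right-handed (so a half turn about z gives the same grasp; the last joint's range is limited). The gripper opens to 85 mm and grips with 20 to 120 N. Pads are 22 mm wide; open, the fingers measure 114 mm over their backs; the gripper's body (76 mm by 85 mm) begins 54 mm behind the grasp point. The pads swing forward as they close: fully open they stand 13 mm farther back than shut.
Start: joints at [1.257, 0.521, -0.036, 1.599, 0.021, 1.021, -0.113], TCP at [0.151, -0.607, 0.405] pointing down, gripper open.
Joint ranges: [-2.91, 2.91], [-0.3, 2.13], [-1.5, 1.42], [0.17, 2.43], [-1.26, 4.41], [0.16, 1.93], [-2.52, 2.52]. Speed limits (rad/s): [1.89, 1.89, 2.39, 2.39, 3.01, 3.01, 3.01].

### API

Orientations are given as [roll, pitch, yaw] about the fixed x, y, z axes, in that order (R = Rz(yaw) Ry(pitch) Rx(roll)).
In Python, from workcell import bot gives the robot as it stands.
- The arm moves only by the tool step_arm, never from a script. Its argument "plan" is a list that holds one entry, the list of rows, each a list of 4 numbers: the shift along the world's x, y, z in cm, then the turn about the world's z in rad. A call has 1 to 12 rows; each row is the pose to reach, as a shift and turn from the pose measured when the call began; what a row does not reach only later rows make up. A row lasts 1/12 s, in which the tool goes at most 41.7 mm and 7.16 degrees, less where a joint would pass 70% of its speed; a pose out of reach is approached as far as the arm can. A call with a gripper value outside its range is refused whole. "jaw" is the closure, from 0 (fully open) to 1 (shut), set as the call begins (left out, the last holds). The fingers move at their own pace and stop on an object; "force" is the grip in N (left out, the last holds). Time passes only in rows, so rows that repeat a pose let the fingers close. It gives the time, the measured TCP pose, the force and the opening at its end, in the units of the state.
- bot.observe(): the state, without advancing time (a new reading comes with each control period).
- bot.grab_frame(name): name is "scene" or "top"; returns a dict with "pixels" (384x512x3 uint8, blue, green, red), "mtx" (3x3 intrinsics, pixels), "k1" (the pictures are not rectified: a ray, as slopes to the right and down, at radius r is drawn at 1 + k1 r^2 times it, then the intrinsics apply), "R" (3x3) and "t" (3): a world point X has camera coordinates R X + t. Camera axes: x right, y down, z forward; pixel columns grow to the right and rows downward; lengths in m; the calibration is good to about 2 mm. A picture is of the moment at which its call begins. There is no depth.
- bot.job_done(): hands the job in, once; it reports no verdict.
The state is a dict: "clock": time; "qpos": joint angles; "qd": joint speeds; "joint_efforts": joint torques, N m; "position": TCP position; "tool_rot": TCP orientation; "force": force on the tool from outside, world axes, zero at the start; "moment": the same for the moment, N m; "grip_width": finger opening in m.
Only numpy, scipy, OpenCV 4.12 (cv2) and the standard library are available. Lean on these libraries where they do the work, as an engineer would, in place of code of your own. Each camera call takes 0.05 s, during which the arm holds its last target.

### The job

Pin the cream pilaster block in the gluing jig: take the two long round dowels from the wooden rack and drop them one at a time into the block's two bores, right to the bottom, while the sprung keeper arm still rests back out of the way. Then swing the keeper arm forward by its upright wooden handle, against its spring, over the dowels until it is fully at its stop, and finish while holding it there with the fingers: do not let go of it. Leave the short stub, the square peg, the tin, the jar and the sanding block where they are.

Things in the scene. Friction and masses are not known exactly. Their poses are not given: they have to be found in the camera images.
- jig: Gluing jig, fixed: plywood board 130 x 310 x 16 mm with a cream block (70 x 115 mm, flat top 74 mm above the table), a steel pivot post with a coil spring at y = +115 mm, and a stop pin 12 mm thick, 116 mm high at x = +19.5, y = +72 mm. Origin on the table surface, z up; the bores lie at y = +25 and -30 mm. Fingers straddling a dowel along the jig's x axis have most room.
- bore_a (a point): Centre of the mouth (at the block's top, 74 mm above the table) of the bore nearer the pivot: round, 23 mm wide, slightly chamfered, 50 mm deep. A seated dowel stands 20 mm proud. Either dowel may go in.
- bore_b (a point): The same for the other bore, 55 mm from the first; same size.
- dowel_a_mid (a point): Centre (half-way up) of a long round wooden dowel, 20 mm thick and 70 mm long, about 30 g, standing upright in a pocket of the rack with its foot 8 mm and its top 78 mm above the table; z along the dowel.
- dowel_b_mid (a point): The same for the other long round dowel (identical).
- rack: Dark wooden rack, fixed to the table, 75 x 220 x 32 mm (x, y, z), with four pockets in a row along its y axis, 50 mm apart, each 24 mm deep, one peg in each. Origin at the centre of its underside. Grasp with the fingers straddling along the rack's x axis, across the row.
- stub_mid (a point): Centre of a short dowel stub, 20 mm thick but only 40 mm long, standing in the rack: not wanted, leave it.
- square_peg_mid (a point): Centre of a square peg, 14.5 mm wide and 70 mm long, standing in the rack: not wanted, leave it.
- keeper (a joint): Angle of the keeper arm about its vertical pivot (rad): 0 at rest, sprung back towards the robot; 1.05 at the stop, where the arm lies along the jig's -y axis over both bores. Grows as the arm swings counter-clockwise seen from above. The spring always pulls it back to 0: about 2.6 N at the handle at rest, 8 N at the stop.
- keeper_handle (a point): Middle of the keeper arm's upright round wooden handle: 22 mm thick, 55 mm tall, from 110 to 165 mm above the table (this point 137.5 mm up), 195 mm from the pivot; pinch or push it from above. The steel arm below it is 24 mm wide, underside 102 mm, top 110 mm above the table; it passes 8 mm over seated dowels.
- keeper_pivot (a point): Point on the keeper arm's vertical pivot axis, level with the middle of the handle.
- tin_mid (a point): Centre of a paint tin, 84 mm wide, 100 mm tall, standing beyond the rack: leave it.
- jar_mid (a point): Centre of an amber glass jar with a white cap, 60 mm wide, 75 mm tall: leave it.
- sander_mid (a point): Centre of a cork sanding block 65 x 110 x 30 mm lying near the robot's side of the jig: leave it.

How it is judged:
On the way, in this order (a step that is already met when the one before it is completed fails the run):
1. one long dowel is seated in a bore and let go (((horizontal distance between dowel_a_mid and bore_a below 0.006 m and z of dowel_a_mid in the frame of jig between 0.05 and 0.064 m and angle between dowel_a_mid's own z axis and vertical below 0.12 rad) or (horizontal distance between dowel_a_mid and bore_b below 0.006 m and z of dowel_a_mid in the frame of jig between 0.05 and 0.064 m and angle between dowel_a_mid's own z axis and vertical below 0.12 rad) or (horizontal distance between dowel_b_mid and bore_a below 0.006 m and z of dowel_b_mid in the frame of jig between 0.05 and 0.064 m and angle between dowel_b_mid's own z axis and vertical below 0.12 rad) or (horizontal distance between dowel_b_mid and bore_b below 0.006 m and z of dowel_b_mid in the frame of jig between 0.05 and 0.064 m and angle between dowel_b_mid's own z axis and vertical below 0.12 rad)) and contact force between the fingers and dowel_a below 0.2 N and contact force between the fingers and dowel_b below 0.2 N), for 0.2 s.
2. both long dowels are seated and let go, with the keeper arm still at rest ((((horizontal distance between dowel_a_mid and bore_a below 0.006 m and z of dowel_a_mid in the frame of jig between 0.05 and 0.064 m and angle between dowel_a_mid's own z axis and vertical below 0.12 rad) and (horizontal distance between dowel_b_mid and bore_b below 0.006 m and z of dowel_b_mid in the frame of jig between 0.05 and 0.064 m and angle between dowel_b_mid's own z axis and vertical below 0.12 rad)) or ((horizontal distance between dowel_a_mid and bore_b below 0.006 m and z of dowel_a_mid in the frame of jig between 0.05 and 0.064 m and angle between dowel_a_mid's own z axis and vertical below 0.12 rad) and (horizontal distance between dowel_b_mid and bore_a below 0.006 m and z of dowel_b_mid in the frame of jig between 0.05 and 0.064 m and angle between dowel_b_mid's own z axis and vertical below 0.12 rad))) and contact force between the fingers and dowel_a below 0.2 N and contact force between the fingers and dowel_b below 0.2 N and value of joint keeper below 0.15 rad), for 0.2 s.
At the end, for the whole second after the job is handed in: Both long dowels upright in the bores (within 6 mm of the axis, 5 mm of the bottom); the keeper arm still, at its stop (above 1.01 of 1.05 rad), held by the fingers at its handle (grasp point within 70 mm of it from above) with over 2 N, not leaning on the dowels ((((horizontal distance between dowel_a_mid and bore_a below 0.006 m and z of dowel_a_mid in the frame of jig between 0.05 and 0.064 m and angle between dowel_a_mid's own z axis and vertical below 0.12 rad) and (horizontal distance between dowel_b_mid and bore_b below 0.006 m and z of dowel_b_mid in the frame of jig between 0.05 and 0.064 m and angle between dowel_b_mid's own z axis and vertical below 0.12 rad)) or ((horizontal distance between dowel_a_mid and bore_b below 0.006 m and z of dowel_a_mid in the frame of jig between 0.05 and 0.064 m and angle between dowel_a_mid's own z axis and vertical below 0.12 rad) and (horizontal distance between dowel_b_mid and bore_a below 0.006 m and z of dowel_b_mid in the frame of jig between 0.05 and 0.064 m and angle between dowel_b_mid's own z axis and vertical below 0.12 rad))) and value of joint keeper above 1.01 rad and contact force between the fingers and keeper above 2 N and horizontal distance between the grasp point and keeper_handle below 0.07 m and contact force between each of dowel_a, dowel_b and keeper below 0.5 N and velocity of joint keeper between -0.1 and 0.1 rad/s); the arm keeps its last pose, push and grip.
It fails at once if the short stub is moved more than 30 mm (distance of stub_mid from where it was at the start of the episode above 0.03 m).
It fails at once if the square peg is moved more than 30 mm (distance of square_peg_mid from where it was at the start of the episode above 0.03 m).
It fails at once if the tin is moved more than 30 mm (distance of tin_mid from where it was at the start of the episode above 0.03 m).
It fails at once if the jar is moved more than 30 mm (distance of jar_mid from where it was at the start of the episode above 0.03 m).
It fails at once if the sanding block is moved more than 30 mm (distance of sander_mid from where it was at the start of the episode above 0.03 m).
It also fails if it takes over 72 s, if anything falls off the work surface, if the arm or the gripper's body presses on something with over 40 N, if the wrist force passes 120 N, or if a joint passes its speed limit or range.

## Working session

There is one attempt and no reset: what is moved stays moved. The work goes in short steps, Python scripts to look and compute and a tool call to move; the robot and the scene stay as the last step left them, time stands still between calls to the robot, and variables do not carry over. Pictures are saved under pics/ and viewed, and the job is handed in when it is done.

Besides the shell and the picture viewer there is one more tool, called after ">>>" as name([rows], argument=value, ...), one row to a line, values as JSON. step_arm: Moves the arm, as the interface text tells. Its arguments: {"type":"object","properties":{"plan":{"type":"array"},"jaw":{"type":"number"},"force":{"type":"number"}},"required":["plan"]}

```bash
mkdir -p pics; ls; cat > h.py <<'E'
import numpy as np,cv2,pickle
from workcell import bot
def grab(n,save):
    f=bot.grab_frame(n); cv2.imwrite('pics/'+save+'.png',f['pixels']); pickle.dump(f,open('pics/'+save+'.pkl','wb')); return f
def ld(s): return pickle.load(open('pics/'+s+'.pkl','rb'))
def dist(f): return np.array([f['k1'],0,0,0,0],float)
def proj(f,X):
    X=np.atleast_2d(np.array(X,float)); 
    return cv2.projectPoints(X,cv2.Rodrigues(np.array(f['R'],float))[0],np.array(f['t'],float),np.array(f['mtx'],float),dist(f))[0].reshape(-1,2)
def onz(f,uv,z):
    uv=np.array(uv,float).reshape(-1,1,2); K=np.array(f['mtx'],float)
    p=cv2.undistortPoints(uv,K,dist(f)).reshape(-1,2)
    R=np.array(f['R']);t=np.array(f['t']).ravel(); C=-R.T@t
    d=np.c_[p,np.ones(len(p))]@R
    return C+d*((z-C[2])/d[:,2])[:,None]
E
python3 - <<'E'
from h import *
s=bot.observe(); print(s)
for n in('scene','top'):
    f=grab(n,n+'0'); print(n,-np.array(f['R']).T@np.array(f['t']).ravel(),f['k1'],f['mtx'])
E
```

```text
pics
{'clock': 0.0, 'qpos': array([ 1.25677598,  0.52194952, -0.03633183,  1.60000465,  0.0212518 ,
        1.02108266, -0.11279918]), 'qd': array([ 0.00023988,  0.00117283, -0.00120181, -0.00095513,  0.00132374,
        0.00142569,  0.00072031]), 'joint_efforts': array([ 6.66721626e-04, -9.27102256e+01,  1.98153824e+00, -3.69922435e+01,
        1.81573274e-02,  8.30375677e-03, -4.75004313e-06]), 'position': array([ 0.15082078, -0.60638154,  0.40416698]), 'tool_rot': array([ 3.14147581e+00,  1.05171400e-03, -1.32695433e+00]), 'force': array([ 0.06794429, -0.63542206, -0.2711223 ]), 'moment': array([-0.0051744 ,  0.03283356, -0.00127269]), 'grip_width': 0.08540484727983785}
scene [1.08751087 0.35779213 0.54858587] -0.014669578134167484 [[352.57990255   0.         255.40347191]
 [  0.         352.57990255 197.24505113]
 [  0.           0.           1.        ]]
top [ 0.33780934 -0.04738607  1.32498473] -0.1508408902997215 [[478.38823346   0.         251.48083182]
 [  0.         478.38823346 191.35253516]
 [  0.           0.           1.        ]]
```

View pics/scene0.png

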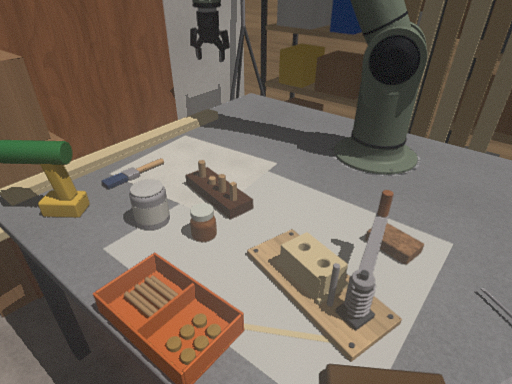

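View pics/top0.png

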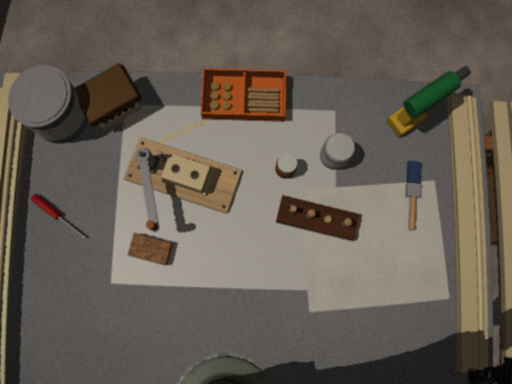

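```bash
python3 - <<'E'
from h import *
a=ld('top0')['pixels'];b=ld('scene0')['pixels']
cv2.imwrite('pics/c1.png',cv2.resize(a[130:250,110:250],None,fx=5,fy=5,interpolation=cv2.INTER_CUBIC))
cv2.imwrite('pics/c2.png',cv2.resize(np.clip(a[185:250,265:375]*2.0,0,255).astype('uint8'),None,fx=7,fy=7,interpolation=cv2.INTER_CUBIC))
cv2.imwrite('pics/c3.png',cv2.resize(b[145:225,170:270],None,fx=7,fy=7,interpolation=cv2.INTER_CUBIC))
cv2.imwrite('pics/c4.png',cv2.resize(b[180:355,240:430],None,fx=3.4,fy=3.4,interpolation=cv2.INTER_CUBIC))
E
```

```text
(no output)
```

View pics/c1.png

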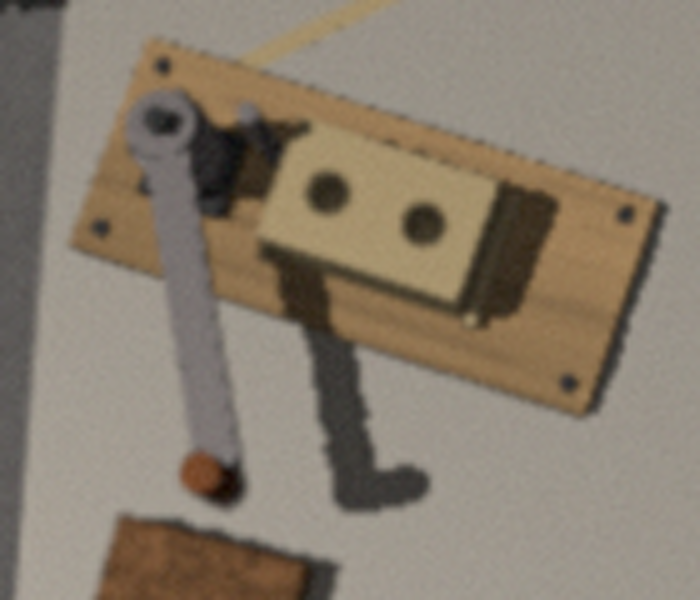

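View pics/c2.png

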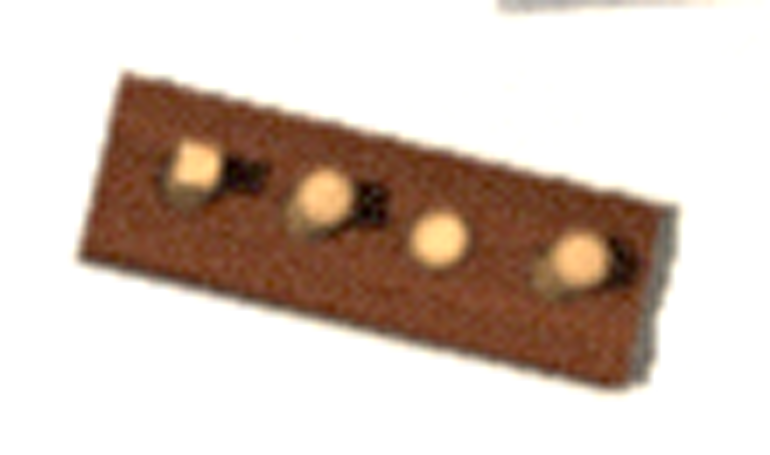

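View pics/c3.png

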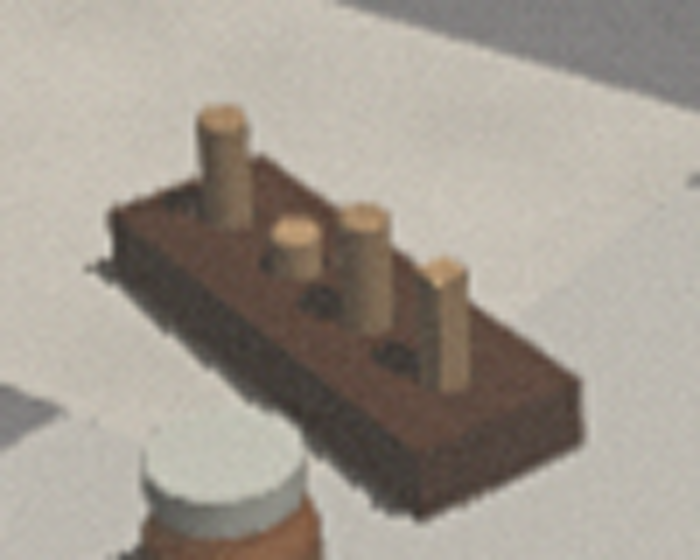

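View pics/c4.png

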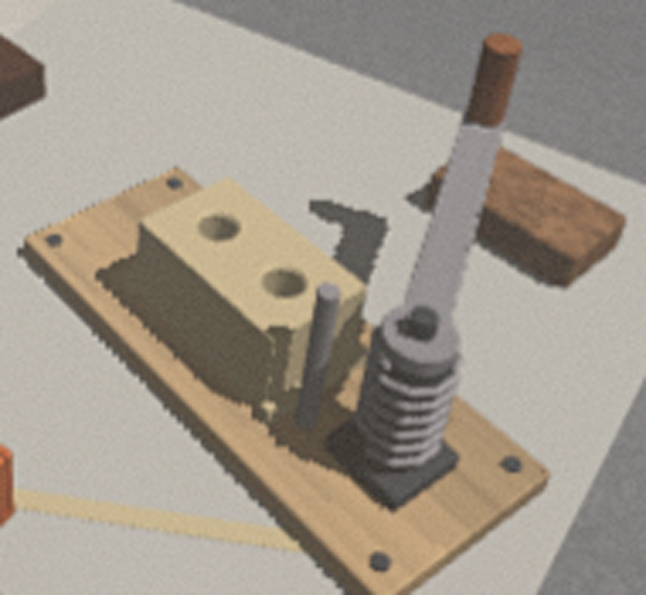

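```bash
cat > fit.py <<'E'
from h import *
from scipy.optimize import least_squares
T=ld('top0');S=ld('scene0')
c1=lambda p:(np.array(p)+.5)/5-.5+[110,130]
c2=lambda p:(np.array(p)+.5)/7-.5+[265,185]
c3=lambda p:(np.array(p)+.5)/7-.5+[170,145]
c4=lambda p:(np.array(p)+.5)/3.4-.5+[240,180]
def P(q,L):
    L=np.array(L,float);c,s=np.cos(q[2]),np.sin(q[2]); return np.c_[q[0]+c*L[:,0]-s*L[:,1],q[1]+s*L[:,0]+c*L[:,1],L[:,2]]
def fit(name,obs,x0):
    r=lambda q:np.concatenate([(proj(f,P(q,L))-uv).ravel() for f,L,uv in obs])
    o=least_squares(r,x0,loss='soft_l1'); print(name,o.x.round(4),'res',np.abs(o.fun).mean()); return o.x,r(o.x).reshape(-1,2).round(1)
jt=(T,[[0,.025,.074],[0,-.03,.074],[.065,.155,.016],[.065,-.155,.016],[-.065,-.155,.016],[-.065,.155,.016]],c1([[327,193],[424,223],[152,40],[658,203],[588,412],[75,245]]))
js=(S,[[0,.025,.074],[0,-.03,.074],[-.065,-.155,.016],[-.065,.155,.016],[.065,-.155,.016]],c4([[286,284],[219,228],[178,169],[548,475],[24,243]]))
rt=(T,[[.0375,.11,.032],[.0375,-.11,.032],[-.0375,-.11,.032],[-.0375,.11,.032]],c2([[124,73],[668,207],[620,385],[82,260]]))
rs=(S,[[.0375,.11,.032],[.0375,-.11,.032],[-.0375,-.11,.032],[-.0375,.11,.032]],c3([[420,456],[112,212],[262,157],[580,380]]))
if __name__=='__main__':
  for nm,o in(('jig T',[jt]),('jig S',[js]),('jig TS',[jt,js]),('rack T',[rt]),('rack S',[rs]),('rack TS',[rt,rs])):
    x,r=fit(nm,o,[.4,.2,-.2]); print(r.tolist())
    if nm=='jig TS': print('bores',P(x,[[0,.025,.074],[0,-.03,.074],[0,.115,.1375]]))
    if nm=='rack TS': print('pockets',P(x,[[0,y,.078] for y in(.075,.025,-.025,-.075)]))
  dt=onz(T,c2([[325,195],[580,262]]),.078); ds=onz(S,c3([[365,217],[222,117]]),.078); print('dowels top',dt,'scene',ds)
  print('bores T',onz(T,jt[2][:2],.074),'S',onz(S,js[2][:2],.074))
  print('handle T',onz(T,c1([[205,475]]),.165),'S',onz(S,c4([[502,43]]),.165))
  print('pivot T',onz(T,c1([[163,122]]),.12))
E
python3 fit.py
```

```text
jig T [ 0.6286  0.1408 -0.2862] res 1.2208609545419076
[[-3.0, -1.0], [-3.3, -0.8], [0.6, -0.2], [1.9, -0.1], [1.1, 1.7], [-0.2, 0.9]]
jig S [ 0.6295  0.1418 -0.3135] res 1.9663247998637559
[[2.1, 3.2], [2.6, 2.9], [-0.3, -1.8], [-2.0, -0.3], [-1.1, -3.3]]
jig TS [ 0.6287  0.142  -0.2951] res 1.6736010838785298
[[-3.4, -1.1], [-3.7, -0.8], [0.6, -0.6], [1.5, 0.4], [0.3, 2.0], [-0.6, 0.3], [2.5, 2.9], [2.7, 2.8], [-1.3, -1.8], [-1.3, -1.8], [-1.6, -2.7]]
bores [[0.63601053 0.16589591 0.074     ]
 [0.62001219 0.11327411 0.074     ]
 [0.66218962 0.2520043  0.1375    ]]
rack T [ 0.5169 -0.236  -0.2097] res 0.4148559930691782
[[-0.1, 0.1], [-0.3, -0.3], [1.1, 0.7], [-0.3, -0.3]]
rack S [ 0.5157 -0.2346 -0.2144] res 0.24978195215152255
[[-0.2, 0.0], [-0.5, -0.2], [0.1, -0.3], [0.5, 0.2]]
rack TS [ 0.5163 -0.2352 -0.2122] res 0.3824715479212504
[[-0.4, 0.2], [-0.6, -0.0], [0.8, 1.0], [-0.7, -0.2], [-0.5, 0.0], [-0.8, -0.1], [-0.2, -0.2], [0.2, 0.2]]
pockets [[ 0.5320616  -0.16190829  0.078     ]
 [ 0.5215315  -0.21078688  0.078     ]
 [ 0.51100139 -0.25966547  0.078     ]
 [ 0.50047129 -0.30854407  0.078     ]]
dowels top [[ 0.52378673 -0.21025174  0.078     ]
 [ 0.50103362 -0.30746023  0.078     ]] scene [[ 0.52146646 -0.2089391   0.078     ]
 [ 0.50007282 -0.30756728  0.078     ]]
bores T [[0.63316481 0.1564528  0.074     ]
 [0.61820423 0.10310034 0.074     ]] S [[0.63224919 0.15836203 0.074     ]
 [0.61649054 0.10475267 0.074     ]]
handle T [[0.4681718  0.19340828 0.165     ]] S [[0.46687926 0.19652927 0.165     ]]
pivot T [[0.65799984 0.23801954 0.12      ]]
```

>>> step_arm([
  [[37.1,39.6,-4,1.117],[37.1,39.6,-4,1.117],[37.1,39.6,-4,1.117],[37.1,39.6,-4,1.117],[37.1,39.6,-4,1.117],[37.1,39.6,-4,1.117],[37.1,39.6,-4,1.117],[37.1,39.6,-4,1.117],[37.1,39.6,-4,1.117],[37.1,39.6,-4,1.117],[37.1,39.6,-4,1.117],[37.1,39.6,-4,1.117]],
], jaw=0, force=30)

```text
clock: 1.1
position: [0.4926, -0.241, 0.3672]
tool_rot: [3.142, 0.001, -0.21]
force: [-0.3, -1.3, -0.1]
grip_width: 0.0855
```

>>> step_arm([
  [[2.96,3.1,-5.7,0],[2.96,3.1,-5.7,0],[2.96,3.1,-5.7,0],[2.96,3.1,-5.7,0],[2.96,3.1,-5.7,0]],
])

```text
clock: 1.52
position: [0.5219, -0.2106, 0.3105]
tool_rot: [3.141, 0.002, -0.211]
force: [0.6, 0.0, -0.1]
grip_width: 0.0857
```

```bash
python3 - <<'E'
from h import *
s=bot.observe();print(s['position'],s['tool_rot'])
S=grab('scene','s1');T=grab('top','t1')
c=(proj(S,[[.522,-.21,.1]])[0]).astype(int);print(c)
im=S['pixels'][c[1]-75:c[1]+35,c[0]-60:c[0]+60]
cv2.imwrite('pics/c5.png',cv2.resize(np.clip(im*1.4,0,255).astype('uint8'),None,fx=5,fy=5,interpolation=cv2.INTER_CUBIC)); 
E
```

```text
[ 0.52193615 -0.21060266  0.31051082] [ 3.14115463e+00  1.54821185e-03 -2.10813557e-01]
[220 168]
```

View pics/c5.png

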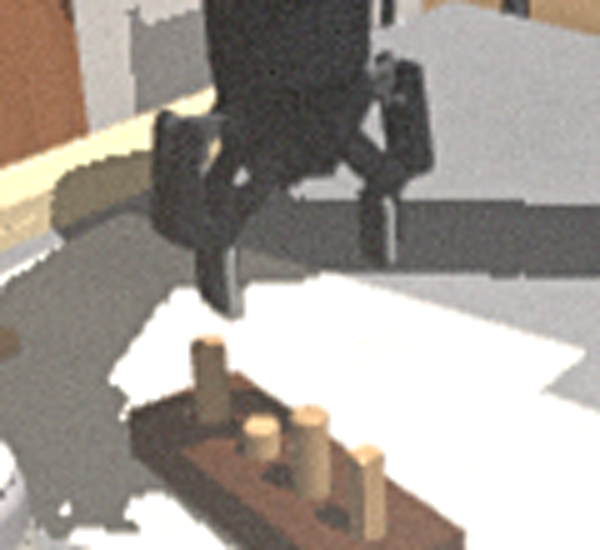

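View pics/t1.png

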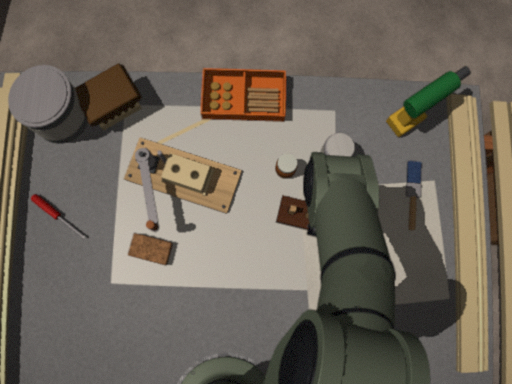

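>>> step_arm([
  [[0.03,0.05,-2.5,0],[0.03,0.05,-5,0],[0.03,0.05,-7,0],[0.03,0.05,-8.5,0],[0.03,0.05,-8.5,0],[0.03,0.05,-8.5,0]],
])

```text
clock: 2.12
position: [0.5219, -0.2112, 0.2267]
tool_rot: [3.141, 0.0, -0.213]
force: [-0.4, -0.4, 0.5]
grip_width: 0.0847
```

>>> step_arm([
  [[0,0,0,0],[0,0,0,0],[0,0,0,0],[0,0,0,0],[0,0,0,0],[0,0,0,0],[0,0,0,0],[0,0,0,0]],
], jaw=1, force=30)

```text
clock: 2.78
position: [0.5221, -0.2113, 0.2271]
tool_rot: [3.14, -0.0, -0.213]
force: [-1.7, -0.3, 5.6]
grip_width: 0.0191
```

>>> step_arm([
  [[0,0,1.5,0],[0,0,3.5,0],[0,0,6,0],[0,0,9,0],[0,0,11,0],[0,0,11,0]],
])

```text
clock: 3.28
position: [0.5229, -0.2114, 0.341]
tool_rot: [3.14, -0.006, -0.213]
force: [0.4, -0.2, 0.1]
grip_width: 0.0187
```

```bash
python3 - <<'E'
from h import *
s=bot.observe();print(s['position'],s['tool_rot'],s['force'])
S=grab('scene','s2')
p=s['position'];c=(proj(S,[[p[0],p[1],p[2]-.17]])[0]).astype(int);print(c)
im=S['pixels'][c[1]-60:c[1]+50,c[0]-60:c[0]+60]
cv2.imwrite('pics/c6.png',cv2.resize(np.clip(im*1.4,0,255).astype('uint8'),None,fx=5,fy=5,interpolation=cv2.INTER_CUBIC)); 
E
```

```text
[ 0.52287353 -0.21142525  0.34104243] [ 3.13963341 -0.00559672 -0.21315962] [ 0.3868585  -0.21790946  0.05377915]
[218 143]
```

View pics/c6.png

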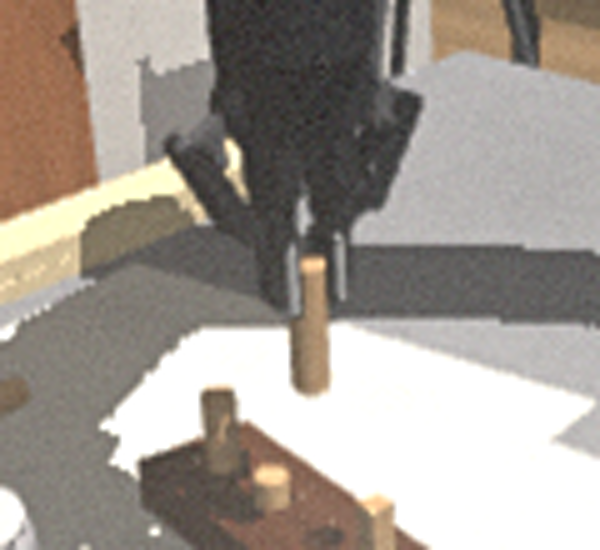

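>>> step_arm([
  [[9.4,31.5,0.5,-0.07],[9.4,31.5,0.5,-0.07],[9.4,31.5,0.5,-0.07],[9.4,31.5,0.5,-0.07],[9.4,31.5,0.5,-0.07],[9.4,31.5,0.5,-0.07],[9.4,31.5,0.5,-0.07],[9.4,31.5,0.5,-0.07],[9.4,31.5,0.5,-0.07],[9.4,31.5,0.5,-0.07],[9.4,31.5,0.5,-0.07],[9.4,31.5,0.5,-0.07]],
])

```text
clock: 4.33
position: [0.6163, 0.1024, 0.3433]
tool_rot: [3.139, -0.003, -0.285]
force: [-0.0, -0.2, -0.2]
grip_width: 0.0187
```

>>> step_arm([
  [[0,0,-2.5,0],[0,0,-2.5,0],[0,0,-2.5,0],[0,0,-2.5,0]],
])

```text
clock: 4.67
position: [0.6164, 0.1018, 0.3189]
tool_rot: [3.139, -0.003, -0.285]
force: [-0.8, -0.4, -0.3]
grip_width: 0.0186
```

```bash
cat > look.py <<'E'
from h import *
import sys
n=sys.argv[1]
s=bot.observe();print(s['position'],s['tool_rot'],s['force'],s['clock'])
S=grab('scene','s'+n);T=grab('top','t'+n)
x0,y0=260,190
im=S['pixels'][y0:y0+110,x0:x0+120]
cv2.imwrite('pics/z%s.png'%n,cv2.resize(np.clip(im*1.2,0,255).astype('uint8'),None,fx=5,fy=5,interpolation=cv2.INTER_CUBIC)) 
E
python3 look.py 3
```

```text
[0.6163956  0.10179338 0.31888503] [ 3.13871082e+00 -2.82836716e-03 -2.85413474e-01] [-0.8128948  -0.39756636 -0.32701548] 4.6667
```

View pics/z3.png

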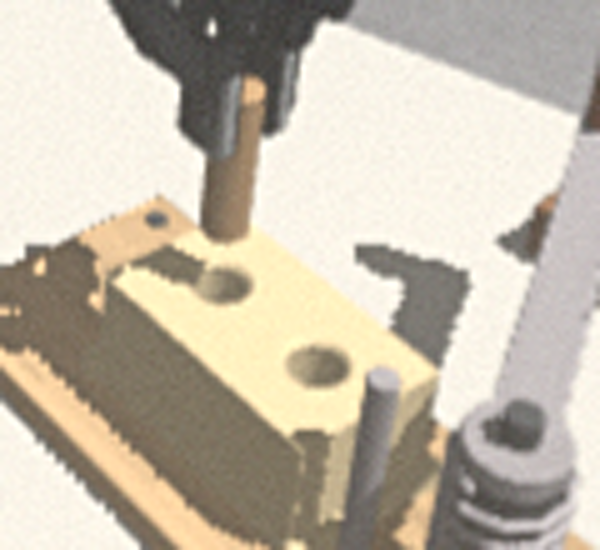

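View pics/t3.png

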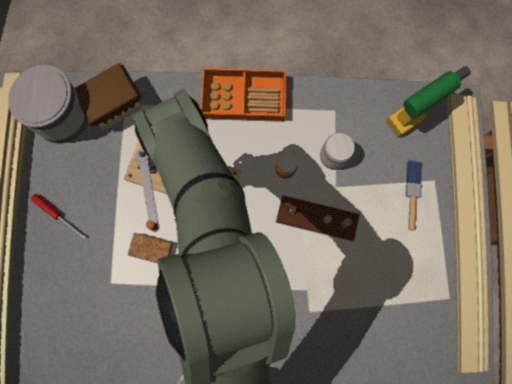

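```bash
cat > ov.py <<'E'
from h import *
def circ(x,y,z,r=.01,n=40):
    a=np.linspace(0,2*np.pi,n); return np.c_[x+r*np.cos(a),y+r*np.sin(a),a*0+z]
def ov(n,cyls,bores,out,x0=260,y0=190,w=120,h=110,s=5):
    S=ld(n); im=cv2.resize(np.clip(S['pixels'][y0:y0+h,x0:x0+w]*1.2,0,255).astype('uint8'),None,fx=s,fy=s,interpolation=cv2.INTER_CUBIC)
    def dr(X,col):
        p=(proj(S,X)-[x0,y0]+.5)*s-.5; cv2.polylines(im,[np.round(p*8).astype(np.int32)],False,col,1,cv2.LINE_AA,3)
    for x,y,z,h_ in cyls:
        dr(circ(x,y,z),(0,0,255)); dr(circ(x,y,z+h_),(0,0,255)); dr([[x,y,z],[x,y,z+h_]],(0,0,255))
    for x,y in bores: dr(circ(x,y,.074,.0115),(0,200,0))
    cv2.imwrite('pics/'+out+'.png',im)
E
python3 - <<'E'
from ov import *
ov('s3',[(.6164,.1018,.100,.07)],[(.6173,.1039),(.6327,.1574)],'o3')
E
```

```text
(no output)
```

View pics/o3.png

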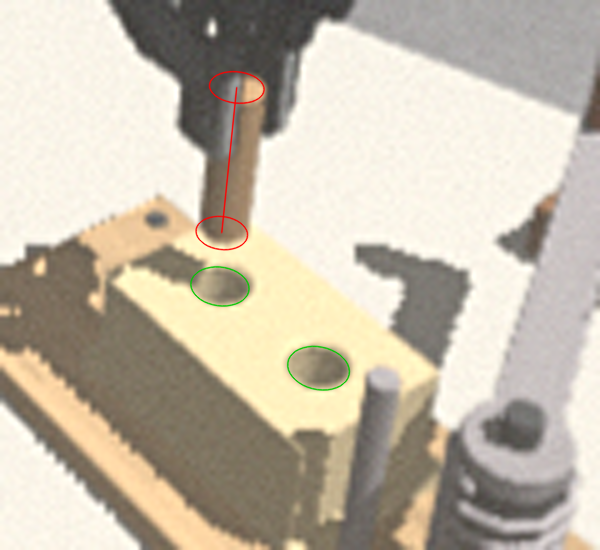

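```bash
python3 - <<'E'
from ov import *
ov('s3',[],[],'o3b',x0=290,y0=198,w=45,h=50,s=12)
E
```

```text
(no output)
```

View pics/o3b.png

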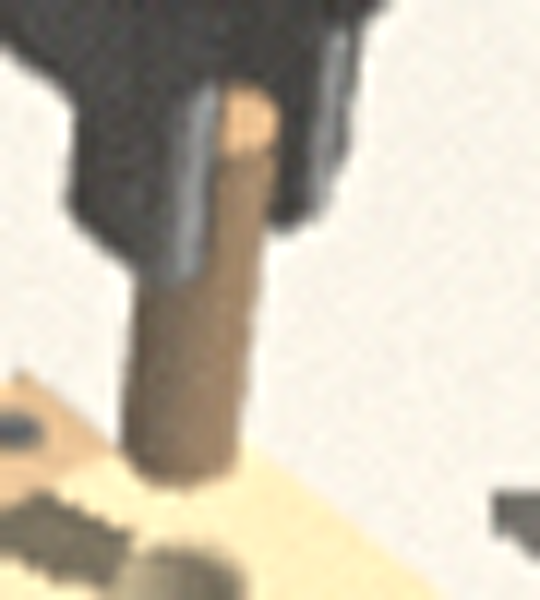

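```bash
cat > cyl.py <<'E'
from ov import *
from scipy.optimize import least_squares
def hull(f,q,tcp,yaw,L=.07):
    d,bz,th,px=q  # tool-y offset (along jig y) of bottom, bottom z, tilt towards +jig y, tilt towards +x
    ex=np.array([np.cos(yaw),np.sin(yaw),0]);ey=np.array([-np.sin(yaw),np.cos(yaw),0])
    ax=np.array([0,0,1.])+th*ey+px*ex; ax/=np.linalg.norm(ax)
    u=np.cross(ey,ax);u/=np.linalg.norm(u);v=np.cross(ax,u)
    g=tcp[2]-.155
    b=np.array([tcp[0],tcp[1],bz])+d*ey-px*(g-bz)*ex
    a=np.linspace(0,2*np.pi,60)[:,None]; c=.01*(np.cos(a)*u+np.sin(a)*v)
    return cv2.convexHull(proj(f,np.r_[b+c,b+L*ax+c]).astype(np.float32)),b,ax
def fitc(f,pts,tcp,yaw,x0,free=(0,1,2)):
    x0=np.array(x0,float);free=list(free)
    def r(z):
        q=x0.copy();q[free]=z;h,_,_=hull(f,q,tcp,yaw)
        return [cv2.pointPolygonTest(h,(float(p[0]),float(p[1])),True) for p in pts]
    o=least_squares(r,x0[free],diff_step=1e-3,x_scale=[.003,.003,.03,.03][:len(free)]);q=x0.copy();q[free]=o.x
    h,b,ax=hull(f,q,tcp,yaw); print('q',q.round(4),'rms px',np.sqrt(np.mean(o.fun**2)).round(2),'bottom',b.round(4),'axis',ax.round(3)); return q
E
python3 - <<'E'
from cyl import *
f=ld('s3'); p=(np.array([(278,125),(272,180),(257,270),(247,350),(238,445),(137,300),(128,380),(122,440),(180,488)])+.5)/12-.5+[290,198]
for fr in((0,1),(0,1,2),(0,1,2,3)): fitc(f,p,[.6164,.1018,.3189],-.285,[.001,.102,.01,.001],fr)
E
```

```text
q [0.0009 0.1038 0.01   0.001 ] rms px 0.39 bottom [0.6166 0.1027 0.1038] axis [0.004 0.009 1.   ]
q [ 0.0014  0.104  -0.0074  0.001 ] rms px 0.36 bottom [0.6167 0.1032 0.104 ] axis [-0.001 -0.007  1.   ]
q [-0.0041  0.0987  0.081   0.0863] rms px 0.32 bottom [0.6098 0.0994 0.0987] axis [0.105 0.053 0.993]
```

>>> step_arm([
  [[0,0.15,-1,0],[0,0.15,-2,0],[0,0.15,-2.2,0],[0,0.15,-2.2,0]],
])

```text
clock: 5.1
position: [0.6162, 0.1036, 0.296]
tool_rot: [3.138, -0.002, -0.285]
force: [0.2, 0.3, -0.9]
grip_width: 0.0186
```

```bash
python3 look.py 4; python3 - <<'E'
from ov import *
ov('s4',[],[],'o4b',x0=280,y0=198,w=65,h=60,s=10)
E
```

```text
[0.61616727 0.10358633 0.2960254 ] [ 3.13827965e+00 -2.07663400e-03 -2.84786644e-01] [ 0.15716856  0.32073618 -0.85901462] 5.1
```

View pics/o4b.png

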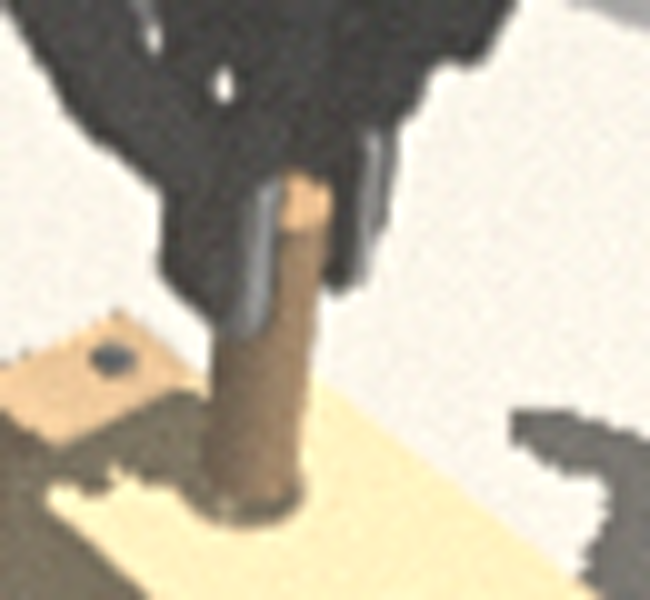

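```bash
python3 - <<'E'
from cyl import *
f=ld('s4'); p=(np.array([(328,235),(320,300),(311,380),(303,440),(212,360),(209,420),(206,470),(252,508)])+.5)/10-.5+[280,198]
t=[.6162,.1036,.2960]
for bz in(.077,.079,.081): fitc(f,p,t,-.285,[.001,bz,.0,.001],(0,2))
fitc(f,p,t,-.285,[.001,.08,.0,.001],(0,1,2))
fitc(f,p,t,-.285,[.001,.08,.0,.001],(0,1))
# bore by darkness in s0
for n in('s0','s3'):
  g=ld(n); print('bore',n,onz(g,[(304.4,246.8)],.074))
  im=cv2.cvtColor(g['pixels'],cv2.COLOR_BGR2GRAY).astype(float)
  for (u,v) in((304.4,246.8),(323.6,263)):
    X,Y=np.meshgrid(np.arange(512),np.arange(384)); 
    m=(abs(X-u)<7)&(abs(Y-v)<5.5); w=np.clip(np.percentile(im[m],90)-20-im,0,None)*m
    c=((w*X).sum()/w.sum(),(w*Y).sum()/w.sum()); print(c,onz(g,[c],.074))
E
```

```text
q [0.002 0.077 0.    0.001] rms px 0.46 bottom [0.6167 0.1055 0.077 ] axis [ 0.001 -0.     1.   ]
q [0.0022 0.079  0.     0.001 ] rms px 0.33 bottom [0.6168 0.1057 0.079 ] axis [ 0.001 -0.     1.   ]
q [0.0023 0.081  0.     0.001 ] rms px 0.36 bottom [0.6168 0.1058 0.081 ] axis [ 0.001 -0.     1.   ]
q [ 0.003   0.0798 -0.0266  0.001 ] rms px 0.26 bottom [0.617  0.1065 0.0798] axis [-0.007 -0.026  1.   ]
q [0.0022 0.0797 0.     0.001 ] rms px 0.32 bottom [0.6168 0.1058 0.0797] axis [ 0.001 -0.     1.   ]Traceback (most recent call last):
  File "<stdin>", line 9, in <module>
  File "h.py", line 5, in ld
    def ld(s): return pickle.load(open('pics/'+s+'.pkl','rb'))
                                  ~~~~^^^^^^^^^^^^^^^^^^^^^^^
FileNotFoundError: [Errno 2] No such file or directory: 'pics/s0.pkl'
```

```bash
python3 - <<'E'
from h import *
for n in('scene0','s3'):
  g=ld(n)
  im=cv2.cvtColor(g['pixels'],cv2.COLOR_BGR2GRAY).astype(float)
  a=im[238:274,294:336]; m=(a<.8*np.median(a)) 
  cv2.imwrite('pics/bm_%s.png'%n,cv2.resize(a.astype('uint8'),None,fx=14,fy=14,interpolation=cv2.INTER_CUBIC))
E
```

```text
(no output)
```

View pics/bm_scene0.png

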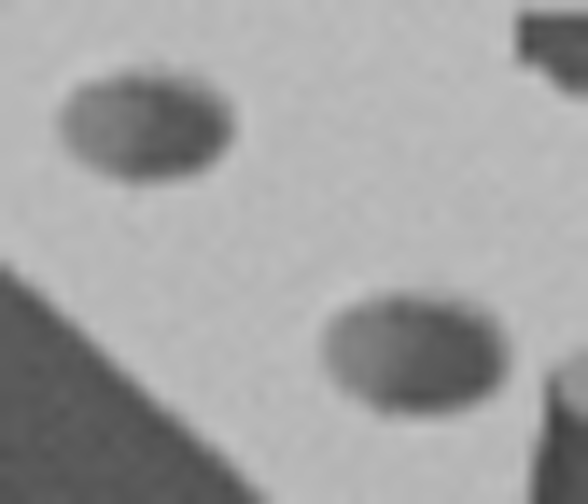

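View pics/bm_s3.png

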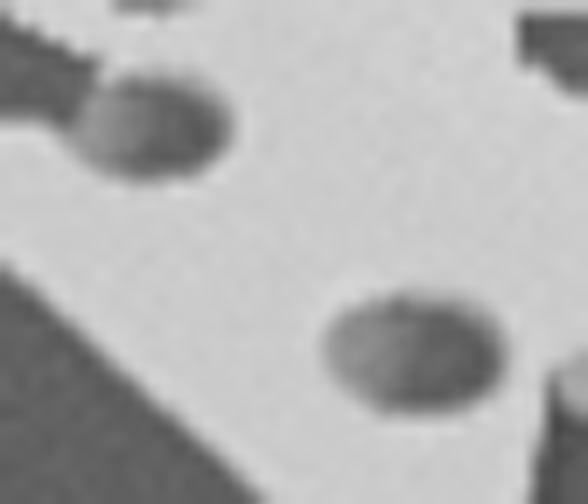

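```bash
python3 - <<'E'
from h import *
g=ld('scene0'); print(onz(g,[(304.05,246.5),(323.2,262.7)],.074))
E
```

```text
[[0.61598544 0.10441311 0.074     ]
 [0.63181059 0.15689954 0.074     ]]
```

>>> step_arm([
  [[-0.08,-0.13,0,0],[-0.08,-0.13,-0.4,0],[-0.08,-0.13,-0.7,0],[-0.08,-0.13,-1.0,0],[-0.08,-0.13,-1.0,0]],
])

```text
clock: 5.62
position: [0.6155, 0.1024, 0.2863]
tool_rot: [3.139, -0.003, -0.285]
force: [1.7, 0.3, -0.9]
grip_width: 0.0186
```

>>> step_arm([
  [[0,0,-0.5,0],[0,0,-1.0,0],[0,0,-1.5,0],[0,0,-1.5,0]],
])

```text
clock: 5.95
position: [0.6154, 0.1023, 0.2702]
tool_rot: [3.138, -0.002, -0.285]
force: [2.4, 0.9, -1.5]
grip_width: 0.0189
```

>>> step_arm([
  [[0.07,0.02,-0.5,0],[0.07,0.02,-1.0,0],[0.07,0.02,-1.5,0],[0.07,0.02,-1.9,0],[0.07,0.02,-1.9,0]],
])

```text
clock: 6.37
position: [0.616, 0.1025, 0.2502]
tool_rot: [3.138, -0.001, -0.285]
force: [1.2, -0.2, -1.5]
grip_width: 0.0187
```

>>> step_arm([
  [[0,0,0,0],[0,0,0,0],[0,0,0,0],[0,0,0,0],[0,0,0,0],[0,0,0,0]],
], jaw=0)

```text
clock: 6.87
position: [0.616, 0.1025, 0.2504]
tool_rot: [3.138, -0.001, -0.285]
force: [0.1, 0.1, -0.1]
grip_width: 0.0855
```

>>> step_arm([
  [[0,0,3,0],[0,0,6,0],[0,0,9,0],[0,0,9,0],[0,0,9,0]],
])

```text
clock: 7.28
position: [0.6163, 0.1025, 0.342]
tool_rot: [3.139, -0.004, -0.285]
force: [-1.0, 0.3, -1.1]
grip_width: 0.0852
```

```bash
python3 look.py 5; python3 - <<'E'
from ov import *
ov('s5',[(.6160,.1044,.024,.07)],[],'o5')
E
```

```text
[0.61629638 0.10247985 0.34199396] [ 3.13931442 -0.00406432 -0.2849717 ] [-0.95655526  0.27145794 -1.14603394] 7.2833
```

View pics/z5.png

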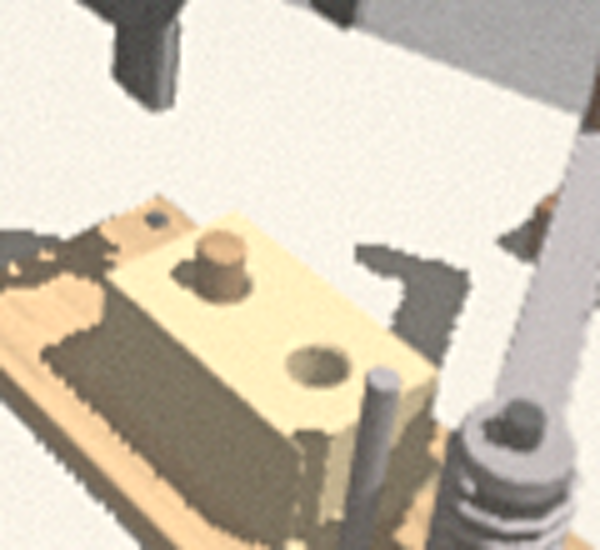

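View pics/o5.png

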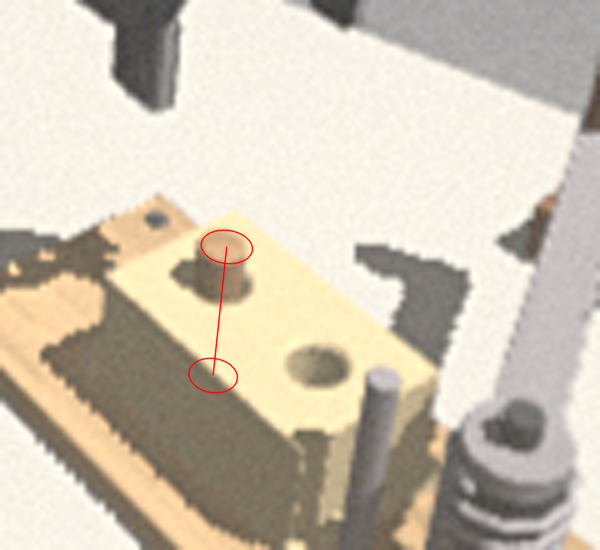

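>>> step_arm([
  [[-11.58,-41.0,0,0.072],[-11.58,-41.0,0,0.072],[-11.58,-41.0,0,0.072],[-11.58,-41.0,0,0.072],[-11.58,-41.0,0,0.072],[-11.58,-41.0,0,0.072],[-11.58,-41.0,0,0.072],[-11.58,-41.0,0,0.072],[-11.58,-41.0,0,0.072],[-11.58,-41.0,0,0.072],[-11.58,-41.0,0,0.072],[-11.58,-41.0,0,0.072]],
])

```text
clock: 8.38
position: [0.4981, -0.3113, 0.3382]
tool_rot: [3.137, 0.002, -0.218]
force: [0.5, -0.0, -0.8]
grip_width: 0.0855
```

>>> step_arm([
  [[0,0,-2,0],[0,0,-2,0],[0,0,-2,0],[0,0,-2,0]],
])

```text
clock: 8.72
position: [0.4985, -0.3105, 0.3184]
tool_rot: [3.138, 0.002, -0.217]
force: [0.6, -0.3, 0.3]
grip_width: 0.0849
```

```bash
python3 look.py 6; python3 - <<'E'
from ov import *
ov('s6',[],[],'o6',x0=140,y0=90,w=130,h=120,s=5)
E
```

```text
[ 0.49851429 -0.31049774  0.31836328] [ 3.13755146e+00  1.99790276e-03 -2.17058421e-01] [ 0.60291681 -0.28547065  0.2585901 ] 8.7167
```

View pics/o6.png

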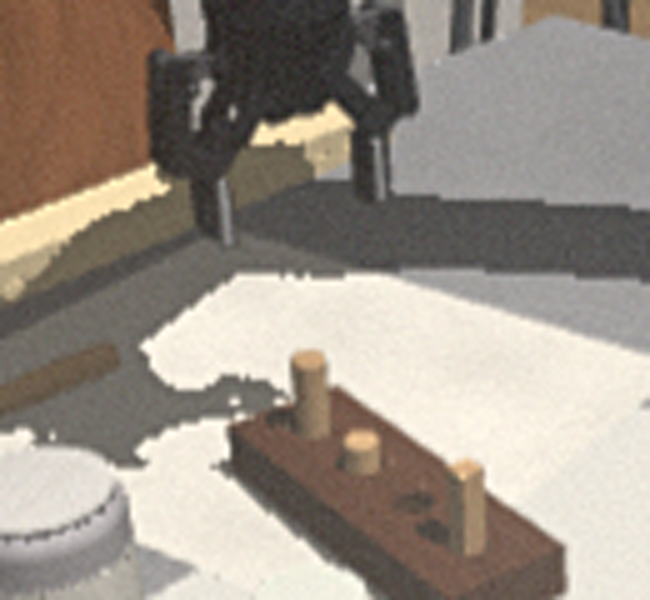

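View pics/t6.png

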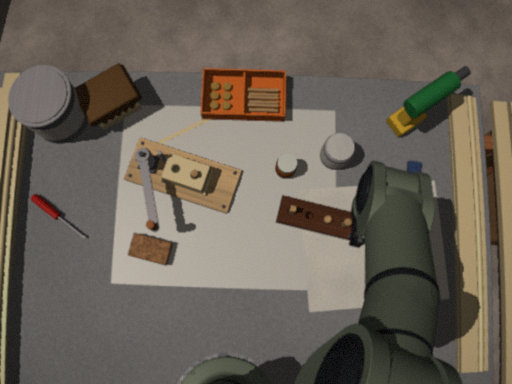

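>>> step_arm([
  [[0.21,0.25,-1,0.004],[0.21,0.25,-3,0.004],[0.21,0.25,-5.5,0.004],[0.21,0.25,-7.5,0.004],[0.21,0.25,-9.1,0.004],[0.21,0.25,-9.1,0.004],[0.21,0.25,-9.1,0.004]],
])

```text
clock: 9.4
position: [0.5008, -0.3077, 0.2274]
tool_rot: [3.138, 0.002, -0.212]
force: [-0.3, -0.7, 1.0]
grip_width: 0.0854
```

>>> step_arm([
  [[0,0,0,0],[0,0,0,0],[0,0,0,0],[0,0,0,0],[0,0,0,0],[0,0,0,0],[0,0,0,0],[0,0,0,0]],
], jaw=1)

```text
clock: 10.07
position: [0.5008, -0.3078, 0.2278]
tool_rot: [3.137, 0.002, -0.213]
force: [-0.8, 0.3, 6.0]
grip_width: 0.019
```

>>> step_arm([
  [[0,0,1.5,0],[0,0,3.5,0],[0,0,6,0],[0,0,9,0],[0,0,11.5,0],[0,0,11.5,0]],
])

```text
clock: 10.57
position: [0.5017, -0.3082, 0.3475]
tool_rot: [3.135, -0.004, -0.213]
force: [0.9, 0.3, -0.2]
grip_width: 0.0192
```

>>> step_arm([
  [[13.0,46.4,0,-0.072],[13.0,46.4,0,-0.072],[13.0,46.4,0,-0.072],[13.0,46.4,0,-0.072],[13.0,46.4,0,-0.072],[13.0,46.4,0,-0.072],[13.0,46.4,0,-0.072],[13.0,46.4,0,-0.072],[13.0,46.4,0,-0.072],[13.0,46.4,0,-0.072],[13.0,46.4,0,-0.072],[13.0,46.4,0,-0.072]],
])

```text
clock: 11.57
position: [0.6317, 0.1609, 0.3472]
tool_rot: [3.137, -0.004, -0.281]
force: [0.7, 0.7, 0.5]
grip_width: 0.0188
```

>>> step_arm([
  [[0.2,0.6,0,0],[0.2,0.6,0,0],[0.2,0.6,0,0],[0.2,0.6,0,0]],
])

```text
clock: 11.9
position: [0.6337, 0.1653, 0.3469]
tool_rot: [3.136, -0.004, -0.283]
force: [0.1, -0.2, 0.5]
grip_width: 0.0186
```

>>> step_arm([
  [[-0.19,-0.88,0,0],[-0.19,-0.88,-2,0],[-0.19,-0.88,-4,0],[-0.19,-0.88,-4.9,0],[-0.19,-0.88,-4.9,0],[-0.19,-0.88,-4.9,0]],
])

```text
clock: 12.4
position: [0.6319, 0.1556, 0.2982]
tool_rot: [3.136, -0.003, -0.284]
force: [-0.1, 1.3, 0.5]
grip_width: 0.019
```

```bash
python3 look.py 7; python3 - <<'E'
from ov import *
ov('s7',[],[],'o7b',x0=294,y0=205,w=65,h=70,s=10)
E
```

```text
[0.63191892 0.15559779 0.29816048] [ 3.13586603 -0.00333152 -0.28371555] [-0.05753434  1.2559059   0.52408012] 12.4
```

View pics/o7b.png

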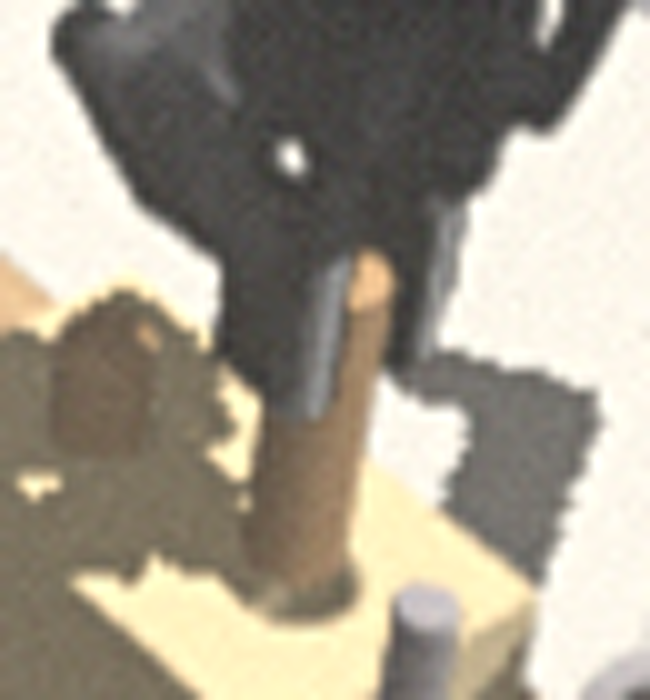

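```bash
python3 - <<'E'
from cyl import *
f=ld('s7'); p=(np.array([(388,310),(381,370),(367,470),(358,540),(263,420),(253,490),(247,550),(300,588)])+.5)/10-.5+[294,205]
t=[.6319,.1556,.2982]
fitc(f,p,t,-.284,[.001,.0815,.0,.001],(0,))
fitc(f,p,t,-.284,[.001,.0815,.0,.001],(0,2))
fitc(f,p,t,-.284,[.001,.08,.0,.001],(0,1,2))
fitc(f,p,t,-.284,[.001,.08,.0,.001],(0,1))
E
```

```text
q [0.0008 0.0815 0.     0.001 ] rms px 0.25 bottom [0.6321 0.1564 0.0815] axis [ 0.001 -0.     1.   ]
q [0.0008 0.0815 0.0005 0.001 ] rms px 0.25 bottom [0.6321 0.1564 0.0815] axis [0.001 0.    1.   ]
q [0.0008 0.0822 0.     0.001 ] rms px 0.22 bottom [0.6321 0.1564 0.0822] axis [ 0.001 -0.     1.   ]
q [0.0008 0.0822 0.     0.001 ] rms px 0.22 bottom [0.6321 0.1564 0.0822] axis [ 0.001 -0.     1.   ]
```

>>> step_arm([
  [[0.02,0.05,-0.4,0],[0.02,0.05,-0.8,0],[0.02,0.05,-1.2,0],[0.02,0.05,-1.2,0]],
])

```text
clock: 12.83
position: [0.6321, 0.1566, 0.2862]
tool_rot: [3.136, -0.004, -0.283]
force: [0.3, 0.4, -1.5]
grip_width: 0.0187
```

>>> step_arm([
  [[0,0,-0.4,0],[0,0,-0.8,0],[0,0,-1.2,0],[0,0,-1.5,0],[0,0,-1.5,0]],
])

```text
clock: 13.25
position: [0.6319, 0.1566, 0.2704]
tool_rot: [3.136, -0.003, -0.283]
force: [-0.2, -0.4, -0.2]
grip_width: 0.0188
```

Sliding in freely.

>>> step_arm([
  [[0,0,-0.5,0],[0,0,-1.0,0],[0,0,-1.5,0],[0,0,-1.95,0],[0,0,-1.95,0]],
])

```text
clock: 13.67
position: [0.6317, 0.1565, 0.2497]
tool_rot: [3.135, -0.002, -0.283]
force: [2.5, 0.5, 0.1]
grip_width: 0.0187
```

>>> step_arm([
  [[0,0,0,0],[0,0,0,0],[0,0,0,0],[0,0,0,0],[0,0,0,0],[0,0,0,0]],
], jaw=0)

```text
clock: 14.17
position: [0.6318, 0.1565, 0.2499]
tool_rot: [3.135, -0.002, -0.283]
force: [-0.3, 0.0, -0.4]
grip_width: 0.0853
```

>>> step_arm([
  [[0,0,3,0],[0,0,6,0],[0,0,9,0],[0,0,11,0],[0,0,11,0]],
])

```text
clock: 14.58
position: [0.6325, 0.1568, 0.3645]
tool_rot: [3.139, -0.008, -0.283]
force: [0.7, -0.1, 0.1]
grip_width: 0.085
```

```bash
python3 look.py 8; python3 - <<'E'
from ov import *
ov('s8',[(.6160,.1044,.024,.07),(.6320,.1569,.024,.07)],[],'o8')
E
```

```text
[0.63250472 0.15684314 0.36453512] [ 3.13861059 -0.00756413 -0.28329164] [ 0.67288837 -0.1185551   0.05474064] 14.5833
```

View pics/o8.png

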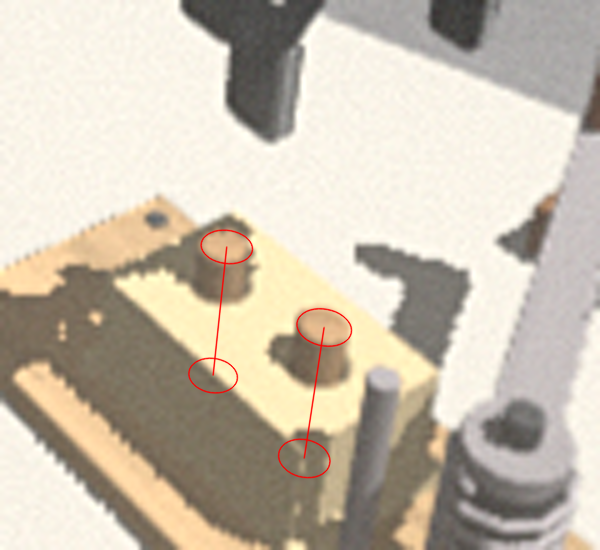

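View pics/s8.png

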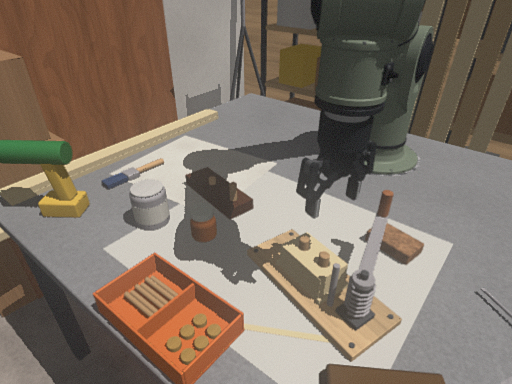

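>>> step_arm([
  [[-16.5,3.8,0,-1.038],[-16.5,3.8,0,-1.038],[-16.5,3.8,0,-1.038],[-16.5,3.8,0,-1.038],[-16.5,3.8,0,-1.038],[-16.5,3.8,0,-1.038],[-16.5,3.8,0,-1.038],[-16.5,3.8,0,-1.038],[-16.5,3.8,0,-1.038],[-16.5,3.8,0,-1.038],[-16.5,3.8,0,-1.038],[-16.5,3.8,0,-1.038]],
])

```text
clock: 15.68
position: [0.4667, 0.1944, 0.3601]
tool_rot: [3.135, -0.004, -1.319]
force: [-0.8, -0.5, 0.7]
grip_width: 0.0854
```

```bash
python3 look.py 9; python3 - <<'E'
from ov import *
ov('s9',[],[],'o9',x0=310,y0=110,w=130,h=115,s=5)
E
```

```text
[0.4666985  0.19440439 0.36006131] [ 3.13506486 -0.00372626 -1.3190844 ] [-0.80519344 -0.46005006  0.72923975] 15.6833
```

View pics/o9.png

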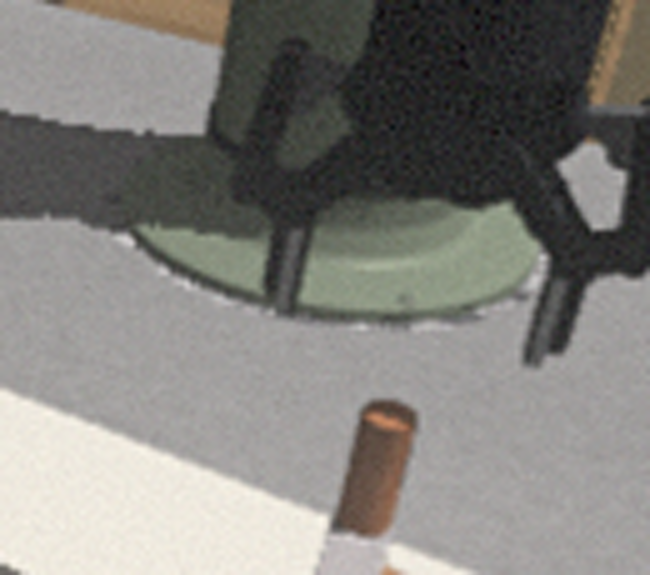

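View pics/t9.png

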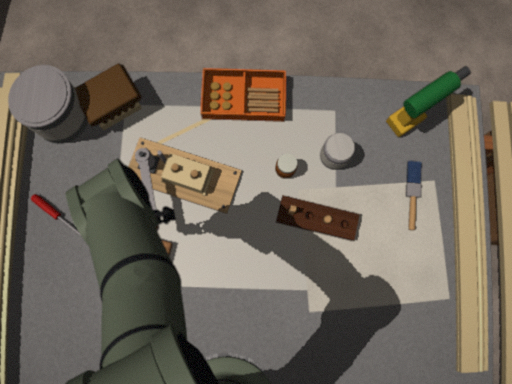

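>>> step_arm([
  [[0,0,-1.5,0],[0,0,-3,0],[0,0,-5,0],[0,0,-6.2,0],[0,0,-6.2,0],[0,0,-6.2,0]],
])

```text
clock: 16.28
position: [0.4668, 0.1943, 0.2981]
tool_rot: [3.134, -0.004, -1.319]
force: [-0.8, 0.7, 1.0]
grip_width: 0.0853
```

>>> step_arm([
  [[0,0,0,0],[0,0,0,0],[0,0,0,0],[0,0,0,0],[0,0,0,0],[0,0,0,0],[0,0,0,0],[0,0,0,0]],
], jaw=1, force=50)

```text
clock: 16.95
position: [0.4667, 0.1946, 0.2986]
tool_rot: [3.135, -0.003, -1.319]
force: [-3.3, 1.8, 6.8]
grip_width: 0.021
```

```bash
python3 - <<'E'
import numpy as np
r=np.array([-.1904,-.0487])
def arc(ts):
  for t in ts:
    c,s=np.cos(t),np.sin(t); d=np.array([c*r[0]-s*r[1],s*r[0]+c*r[1]])-r; print([round(d[0]*100,2),round(d[1]*100,2),0,round(t,3)],end=', ')
arc(np.arange(1,13)*.045)
E
```

```text
[np.float64(0.24), np.float64(-0.85), 0, np.float64(0.045)], [np.float64(0.51), np.float64(-1.69), 0, np.float64(0.09)], [np.float64(0.83), np.float64(-2.52), 0, np.float64(0.135)], [np.float64(1.18), np.float64(-3.33), 0, np.float64(0.18)], [np.float64(1.57), np.float64(-4.13), 0, np.float64(0.225)], [np.float64(1.99), np.float64(-4.9), 0, np.float64(0.27)], [np.float64(2.45), np.float64(-5.66), 0, np.float64(0.315)], [np.float64(2.94), np.float64(-6.4), 0, np.float64(0.36)], [np.float64(3.46), np.float64(-7.11), 0, np.float64(0.405)], [np.float64(4.01), np.float64(-7.8), 0, np.float64(0.45)], [np.float64(4.6), np.float64(-8.46), 0, np.float64(0.495)], [np.float64(5.21), np.float64(-9.1), 0, np.float64(0.54)],
```

>>> step_arm([
  [[0.24,-0.85,0,0.045],[0.51,-1.69,0,0.09],[0.83,-2.52,0,0.135],[1.18,-3.33,0,0.18],[1.57,-4.13,0,0.225],[1.99,-4.9,0,0.27],[2.45,-5.66,0,0.315],[2.94,-6.4,0,0.36],[3.46,-7.11,0,0.405],[4.01,-7.8,0,0.45],[4.6,-8.46,0,0.495],[5.21,-9.1,0,0.54]],
])

```text
clock: 17.95
position: [0.5182, 0.1028, 0.2986]
tool_rot: [3.132, -0.002, -0.778]
force: [-10.1, -3.7, 9.5]
grip_width: 0.0211
```

```bash
python3 - <<'E'
from h import *
s=bot.observe();p=s['position'][:2];P=np.array([.6571,.2433]);r=p-P
print(p,s['position'][2],s['tool_rot'],s['force'],s['grip_width'],np.hypot(*r),np.arctan2(r[1],r[0]))
def arc(ts):
  for t in ts:
    c,q=np.cos(t),np.sin(t); d=np.array([c*r[0]-q*r[1],q*r[0]+c*r[1]])-r; print([float(round(d[0]*100,2)),float(round(d[1]*100,2)),0,round(float(t),3)],end=', ')
arc(np.arange(1,11)*.045)
E
```

```text
[0.51816537 0.10279895] 0.29856458155515897 [ 3.13200029e+00 -2.29213633e-03 -7.77512486e-01] [-10.1056535   -3.73204076   9.48692569] 0.021055852883075144 0.19759397248078484 -2.350588883084266
[0.65, -0.61, 0, 0.045], [1.32, -1.19, 0, 0.09], [2.02, -1.74, 0, 0.135], [2.74, -2.26, 0, 0.18], [3.48, -2.75, 0, 0.225], [4.25, -3.2, 0, 0.27], [5.04, -3.61, 0, 0.315], [5.84, -3.99, 0, 0.36], [6.66, -4.34, 0, 0.405], [7.49, -4.64, 0, 0.45],
```

>>> step_arm([
  [[0.65,-0.61,0,0.045],[1.32,-1.19,0,0.09],[2.0,-1.76,0,0.135],[2.72,-2.3,0,0.18],[3.46,-2.8,0,0.225],[4.23,-3.25,0,0.27],[5.02,-3.68,0,0.315],[5.82,-4.06,0,0.36],[6.64,-4.42,0,0.405],[7.47,-4.74,0,0.45]],
])

```text
clock: 18.78
position: [0.5927, 0.0552, 0.2986]
tool_rot: [3.131, -0.001, -0.326]
force: [-6.5, 0.7, 5.8]
grip_width: 0.0208
```

```bash
python3 look.py 10
```

```text
[0.59268941 0.05519428 0.29862528] [ 3.13119575e+00 -8.56126126e-04 -3.25529367e-01] [-6.48278917  0.66969861  5.79706957] 18.7833
```

View pics/s10.png

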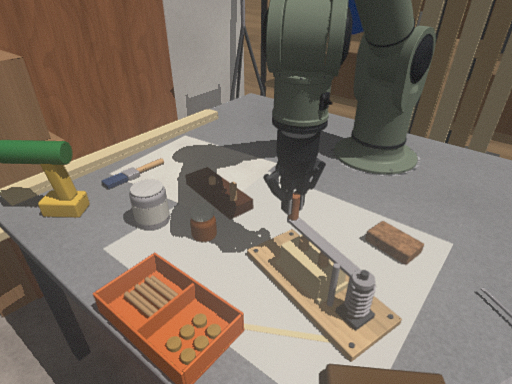

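>>> step_arm([
  [[0.3,-0.09,0,0.015],[0.6,-0.18,0,0.03],[0.85,-0.25,0,0.042],[0.85,-0.25,0,0.042],[0.85,-0.25,0,0.042]],
])

```text
clock: 19.3
position: [0.6013, 0.0524, 0.2986]
tool_rot: [3.131, 0.0, -0.284]
force: [-8.1, 0.7, 6.0]
grip_width: 0.0205
```

>>> step_arm([
  [[0.1,-0.03,0,0.005],[0.2,-0.06,0,0.01],[0.2,-0.06,0,0.01],[0.2,-0.06,0,0.01]],
])

```text
clock: 19.63
position: [0.6028, 0.052, 0.2987]
tool_rot: [3.13, 0.001, -0.274]
force: [-5.9, 1.4, 4.8]
grip_width: 0.021
```

>>> step_arm([
  [[0.1,-0.03,0,0.005],[0.2,-0.06,0,0.01],[0.2,-0.06,0,0.01],[0.2,-0.06,0,0.01]],
])

```text
clock: 19.97
position: [0.6042, 0.0516, 0.2986]
tool_rot: [3.13, 0.003, -0.264]
force: [-8.5, 1.3, 6.0]
grip_width: 0.0207
```

>>> step_arm([
  [[0.15,-0.04,0,0],[0.3,-0.08,0,0],[0.3,-0.08,0,0],[0.3,-0.08,0,0]],
])

```text
clock: 20.3
position: [0.6057, 0.0514, 0.2986]
tool_rot: [3.129, 0.007, -0.264]
force: [-18.5, 2.7, 12.2]
grip_width: 0.0211
```

```bash
python3 look.py 11;python3 - <<'E'
from ov import *
ov('s11',[],[],'o11',x0=260,y0=180,w=125,h=115,s=5)
E
```

```text
[0.6057182  0.05142195 0.29855984] [ 3.12862345  0.00733195 -0.26381464] [-18.52485608   2.74589598  12.18568713] 20.3
```

View pics/o11.png

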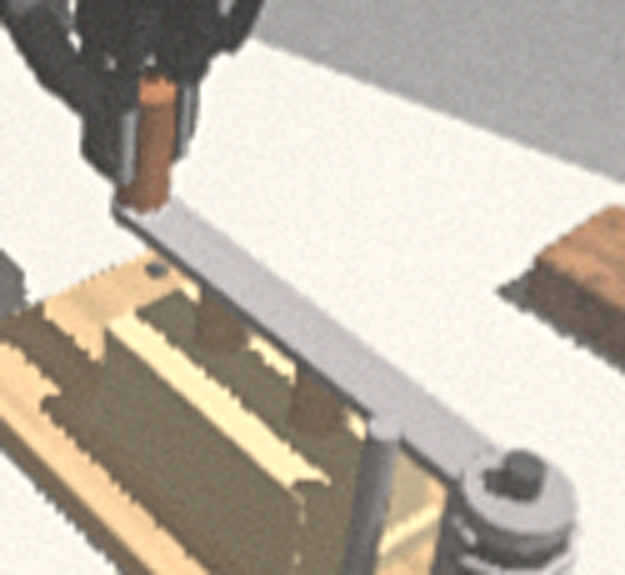

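>>> step_arm([
  [[0.1,-0.03,0,0],[0.1,-0.03,0,0],[0.1,-0.03,0,0],[0.1,-0.03,0,0],[0.1,-0.03,0,0],[0.1,-0.03,0,0]],
])

```text
clock: 20.9
position: [0.6057, 0.0516, 0.2986]
tool_rot: [3.128, 0.01, -0.263]
force: [-13.6, 1.3, 9.7]
grip_width: 0.0204
```

>>> step_arm([
  [[0,0,0,0],[0,0,0,0],[0,0,0,0],[0,0,0,0]],
])

```text
clock: 21.23
position: [0.6053, 0.0518, 0.2986]
tool_rot: [3.128, 0.011, -0.263]
force: [-6.8, 1.1, 3.5]
grip_width: 0.021
```

```bash
python3 look.py 12;python3 - <<'E'
from ov import *
ov('s12',[],[],'o12',x0=260,y0=180,w=125,h=115,s=5)
print(np.abs(bot.observe()['qd']).max())
E
```

```text
[0.6052784  0.05175091 0.29864483] [ 3.12752046  0.01080236 -0.26337008] [-6.75854946  1.05455977  3.47298426] 21.2333
0.00196722315875948
```

View pics/o12.png

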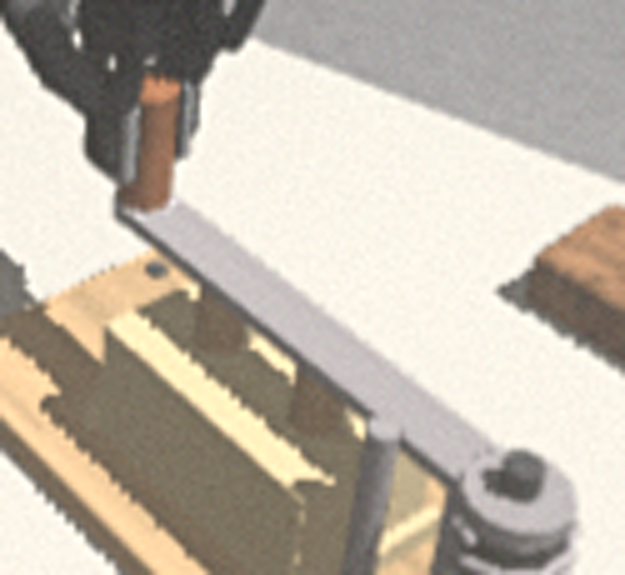

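View pics/t12.png

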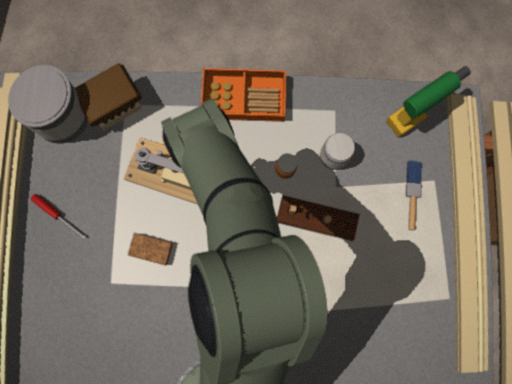

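>>> step_arm([
  [[0.2,-0.05,0,0],[0.4,-0.1,0,0],[0.4,-0.1,0,0],[0.4,-0.1,0,0],[0.4,-0.1,0,0],[0.4,-0.1,0,0]],
])

```text
clock: 21.83
position: [0.6073, 0.0515, 0.2984]
tool_rot: [3.126, 0.016, -0.262]
force: [-23.0, 3.3, 13.3]
grip_width: 0.0208
```

```bash
python3 look.py 13;python3 - <<'E'
from ov import *
ov('s13',[],[],'o13',x0=260,y0=180,w=125,h=115,s=5)
s=bot.observe();print(s['position'],s['force'],s['grip_width'],np.abs(s['qd']).max())
E
```

```text
[0.60734825 0.05154261 0.29840726] [ 3.12573128  0.01611459 -0.2623393 ] [-22.95481674   3.29070238  13.25152605] 21.8333
[0.60736771 0.05152456 0.29841583] [-22.20706839   2.50474873  12.75296039] 0.02079151270548328 0.0017774801516155017
```

View pics/o13.png

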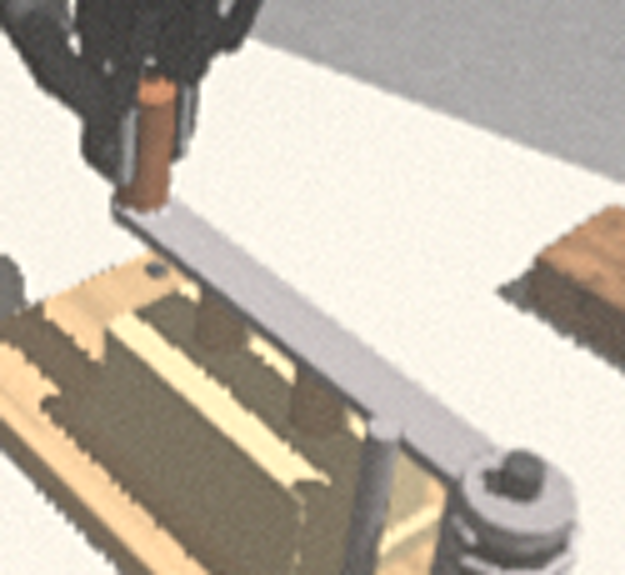

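```bash
python3 -c "
from workcell import bot
bot.job_done()"
```

```text
the job is handed in; nothing more can be done
```

I put both long dowels into the jig's two bores. I then swung the keeper arm to its stop and handed the job in at about 22 s, still holding the handle. The system gives no verdict, so success isn't confirmed.

- **Dowels:** Both went in with no more than about 2.5 N of side load. Afterwards the scene camera showed both tops close to where seated tops should be. The top camera also showed a dowel in each bore.
- **Keeper:** I had no direct reading of its angle. I judged it to be at the stop from two signs:
    - The sideways force rose from about 8 N (spring only) to about 22 N when I pressed further.
    - The last picture shows the arm against the stop pin and passing over both dowels.
- **Hold at hand-in:** The jaws were shut on the handle at 21 mm opening with a 50 N grip setting, and the arm was nearly motionless.
- **What didn't agree:**
    - The two cameras placed the bores about 2 mm apart, so I aimed using the scene camera and felt the rest by force.
    - One hold let the push drop to spring level (about 7 N), so I pressed again before handing in.
    - I overshot the second bore by about 9 mm while still high above it and corrected before lowering.
- **Other items:** The stub, square peg, tin, jar and sanding block looked unmoved in the pictures, but I didn't measure them.

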